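# Slide a training module home under the dock's leaf spring

### The job

Load the flat training module into its dock with your fingertips: press it down hard on its sprung bed and, while it is down, push it along the channel, under the cross-bar and the leaf spring, until its front edge meets the end stop. Only press and push it, never lift it out, and leave the button station, relay and screwdriver alone. Let go and draw clear at the end; the module must stay home, held down by the bar and the spring.

Things in the scene. Friction and masses are not known exactly. Their poses are not given: they have to be found in the camera images.
- dock: Fixed aluminium channel on the bench, 275 mm long, 96 mm wide. Origin: on the bench surface, on the centre line; +x = direction in which the module is pushed in, y across, z up. From x = -161 mm (open end) to +114 mm. Side walls 7 mm thick, 82 mm apart, tops at z = 36 mm. End stop's face at x = 102 mm, its top at z = 38 mm.
- dock_bar (a point): Middle of the square steel cross-bar that spans the channel, at its underside: dock x = 34 mm, z = 35.5 mm. The bar is 12 mm thick (x from 28 to 40 mm); its end cheeks and clamp plate reach z = 51.5 mm. With the bed up the module's top (z = 40 mm) is too high for it: the module must be down at least 4.5 mm to pass.
- dock_stop (a point): Middle of the end stop's face (dock x = 102 mm, z = 35.5 mm).
- bed (a joint): Sprung white bed, the channel's floor from dock x = -152 to +100 mm, that carries the module and stays level. 0 = up (its top at z = 30 mm), grows as it is pressed down, in m, limit 0.010. With the module's weight on it, it takes about 6 N to start it down, 9 N at 4.5 mm and 13 N at the 10 mm limit.
- leaf (a joint): Steel leaf spring 32 mm wide, hinged at dock x = 42 mm, z = 46.5 mm, sloping down towards the end stop; the underside of its rounded tip (x = 82 mm) rests at z = 31 mm. In rad: 0 = at rest, grows as the tip is lifted (about 0.1 with the module under it); it presses down with about 3 to 4.5 N.
- module: Loose black plate 142 mm long (x), 78 wide (y), 10 thick, about 220 g, lying on the bed along the channel with 2 mm play each side, short of the bar. Origin: centre of its underside; +x = its front (edge at x = 71 mm), which goes under the bar. Home: origin at dock x = 31 mm. It slides easily on the bed; once its front is well under the bar, the bar holds it down.
- module_cover (a point): Top of the upright back face of the module's white terminal cover (full width): module x = -27 mm, 24 mm above the underside. The cover's top is flat to x = -19 mm, then slopes down to the plate at x = -5 mm; in front of that the plate is flat.
- module_ledge (a point): Centre of the bare ledge (module x = -71 to -27 mm) behind the white cover, on its top face: 22 mm behind the cover's back face, 10 mm above the module's underside.
- station: Bystander: loose grey two-button box, 72 x 52 x 49 mm, standing on the bench beside the dock. Origin: centre of its underside.
- relay: Bystander: loose upright white relay on a black foot, 38 x 46 x 54 mm, beside the dock. Origin: centre of its underside.
- driver: Bystander: loose screwdriver, 170 mm long, lying beside the dock. Origin: underside.
Things that resemble listed ones, but are neither listed nor needed, are in the scene too. Of the things that look like the module, the middle-sized one is meant.

How it is judged:
On the way:
1. the module is pressed down at least 4 mm while still short of the cross-bar (z of module in the frame of dock below 0.026 m and x of module in the frame of dock below -0.02 m), for 0.1 s.
At the end, for the whole second after the job is handed in: The module lies in the dock within 4 mm of fully home against the end stop (its origin beyond dock x = 27 mm), held down by the bar (underside below 27.5 mm), level within 0.06 rad, with the leaf spring lifted by it (over 0.05 rad), at rest and released (x of module in the frame of dock above 0.027 m and z of module in the frame of dock below 0.0275 m and value of joint leaf above 0.05 rad and angle between module's own z axis and vertical below 0.06 rad and linear speed of module below 0.01 m/s); the robot touches nothing.
It fails at once if the module is lifted (more than 12 mm above its resting height on the raised bed) (z of module in the frame of dock above 0.042 m).
It fails at once if the module is tipped (over 0.3 rad) (angle between module's own z axis and vertical above 0.3 rad).
It fails at once if a bystander is moved by more than 15 mm (distance of any of station, relay, driver from where it was at the start of the episode above 0.015 m).
It also fails if it takes over 40 s, if anything falls off the work surface, if the arm or the gripper's body presses on something with over 40 N, if the wrist force passes 120 N, or if a joint passes its speed limit or range.

### The arm

A 6-joint arm with a two-finger parallel gripper is mounted at the origin on the work surface. World frame = base frame: x ahead of the robot, y to its left, z up, the work surface at z = 0. Lengths are in m, angles in rad, forces in N, time in s.
With the tool pointing down it reaches from about 0.375 to 0.975 m from the base axis. Payload 3.8 kg.
Tool frame: the origin (TCP) lies at the very end of the fingers, on their centre line; the grasp point (between the pads) lies 19 mm behind it (bot.pinch_z is the distance from the TCP to the grasp point, in m); z points along the fingers, x is the direction in which the jaws open and shut, and the axes are right-handed (so a half turn about z gives the same grasp; the last joint's range is limited). The gripper opens to 85 mm and grips with 20 to 120 N. Pads are 22 mm wide; open, the fingers measure 114 mm over their backs; the gripper's body (76 mm by 85 mm) begins 54 mm behind the grasp point. The pads swing forward as they close: fully open they stand 13 mm farther back than shut.
Start: joints at [-1.145, 0.264, 1.604, -0, 1.274, -0.037], TCP at [0.301, -0.604, 0.231] pointing down, gripper open.
Joint ranges: [-2.63, 2.63], [-0.94, 2.18], [0.31, 2.57], [-1.31, 4.45], [0, 2.66], [-2.55, 2.55]. Speed limits (rad/s): [2.57, 2.57, 3.14, 3.14, 3.14, 3.14].

### API

Orientations are given as a 3x3 rotation matrix whose columns are the frame's x, y, z axes.
In Python, from workcell import bot gives the robot as it stands. The module is installed in compiled form; this text tells all that it offers. Calls block until the motion is done:
- bot.movep(position, orientation): joint-space move of the TCP to a pose.
- bot.move_linear(position, feed=0.15, attitude=None, contact_N=None): straight line of the TCP; attitude=None keeps the orientation; feed is the mean speed in m/s. With contact_N (N) it stops when the force on the tool has changed by that much, and returns True; else False.
- bot.movej(angles): joint-space move.
- bot.let_go() and bot.gripper_close(newtons=None): open the fingers fully, or close them until they stop; newtons is the grip in N (None keeps the last).
- bot.pause(seconds).
- bot.solve_ik(position, orientation): joint angles nearest the present ones, or None.
- bot.grab_frame(name): name is "scene" or "top" or "wrist"; returns (picture, depth): 480x640x3 uint8, red, green, blue; 480x640 float32, m along the optical axis (not along the pixel's ray), 0 where there is no reading.
- bot.camera_model(name): a dict with "camera_matrix" (3x3 intrinsics, pixels), "R" (3x3) and "t" (3): a world point X has camera coordinates R X + t; the wrist camera has in their place "hand_eye" (4x4, takes a point from camera to tool coordinates, whose origin is the TCP and whose axes are the tool frame's). Camera axes: x right, y down, z forward; pixel columns grow to the right and rows downward; lengths in m; the calibration is good to about 2 mm. A picture is of the moment at which its call begins: read the wrist's pose just before it. camera_model takes no time and is no camera call.
A pose or a line that the arm cannot do raises bot.IKError and nothing moves.
- bot.finish_job(): hands the job in, once; it reports no verdict.
Readings, each from a call of its own:
- bot.read_time(): time.
- bot.read_qpos(): joint angles.
- bot.read_dq(): joint speeds.
- bot.read_effort(): joint torques, N m.
- bot.read_eef_pos(): TCP position.
- bot.read_tcp_rot(): TCP orientation.
- bot.read_ft_force(): force on the tool from outside, world axes, zero at the start.
- bot.read_ft_torque(): the same for the moment, N m.
- bot.read_finger_gap(): finger opening in m.
Only numpy, scipy, OpenCV 4.12 (cv2) and the standard library are available. Lean on these libraries where they do the work, as an engineer would, in place of code of your own. Each camera call takes 0.05 s, during which the arm holds its last target.

## Working session

There is one attempt and no reset: what is moved stays moved. The work goes in short steps, each a Python script; the robot and the scene stay as the last script left them, time stands still between calls to the robot, and variables do not carry over. Pictures are saved under pics/ and viewed, and the job is handed in when it is done.

```bash
mkdir -p pics
python3 - <<'E'
from workcell import bot
import cv2,numpy as np
for n in ("scene","top"):
    p,d=bot.grab_frame(n); cv2.imwrite(f"pics/{n}0.png",p[:,:,::-1]); np.savez(f"{n}0.npz",p=p,d=d)
    m=bot.camera_model(n); print(n,m)
print(bot.camera_model("wrist"),bot.read_time(),bot.read_ft_force())
E
```

```text
scene {'camera_matrix': array([[595.46463475,   0.        , 311.93444816],
       [  0.        , 595.46463475, 237.32029278],
       [  0.        ,   0.        ,   1.        ]]), 'R': array([[-0.87242535,  0.48864484, -0.01001105],
       [ 0.40658405,  0.71424274, -0.56969002],
       [-0.27122577, -0.50108235, -0.82179867]]), 't': array([ 0.48572271, -0.20084164,  0.99644397])}
top {'camera_matrix': array([[436.05902929,   0.        , 320.65922083],
       [  0.        , 436.05902929, 239.57044501],
       [  0.        ,   0.        ,   1.        ]]), 'R': array([[-0.02314901, -0.99828225, -0.05382079],
       [-0.9906001 ,  0.03016413, -0.13342248],
       [ 0.13481675,  0.05022628, -0.98959677]]), 't': array([0.02608613, 0.56125386, 0.68241115])}
{'camera_matrix': array([[412.72818297,   0.        , 318.52687047],
       [  0.        , 412.72818297, 237.01364085],
       [  0.        ,   0.        ,   1.        ]]), 'hand_eye': array([[ 9.99999763e-01, -8.82099648e-06, -6.88649561e-04,
        -1.21038175e-03],
       [ 2.26091055e-04,  9.48706331e-01,  3.16158579e-01,
        -7.99917626e-02],
       [ 6.50537365e-04, -3.16158660e-01,  9.48706108e-01,
        -1.42854469e-01],
       [ 0.00000000e+00,  0.00000000e+00,  0.00000000e+00,
         1.00000000e+00]])} 0.1 [-0.12442473  0.68606935 -0.29963044]
```

View pics/scene0.png

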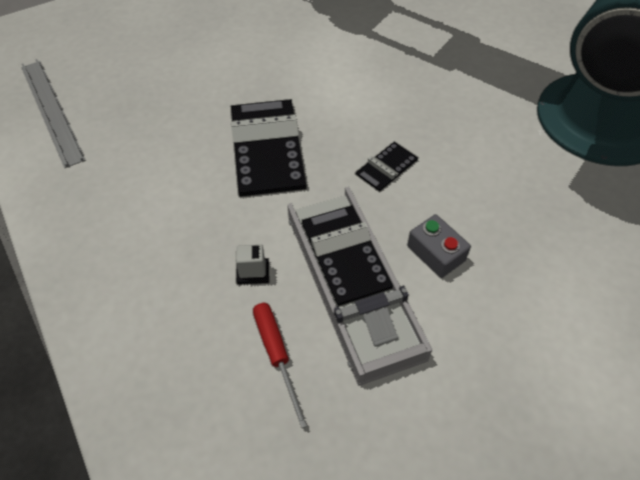

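View pics/top0.png

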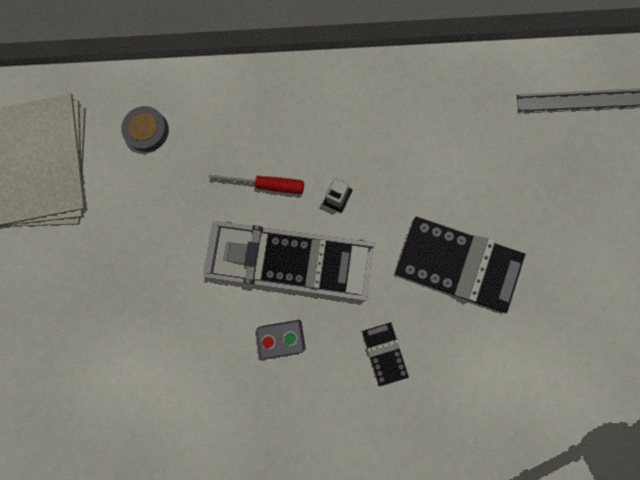

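Both views show the dock with the middle-sized module in it. In top it spans about (205–375, 222–302), with the end stop at the left. Next I'll enlarge it.

Run:
```python
import cv2
a=cv2.imread("pics/top0.png")[210:310,195:385]; cv2.imwrite("pics/topc.png",cv2.resize(a,None,fx=4,fy=4,interpolation=cv2.INTER_CUBIC))
a=cv2.imread("pics/scene0.png")[180:390,280:440]; cv2.imwrite("pics/scenec.png",cv2.resize(a,None,fx=2.8,fy=2.8,interpolation=cv2.INTER_CUBIC))
```

```text
(no output)
```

View pics/topc.png

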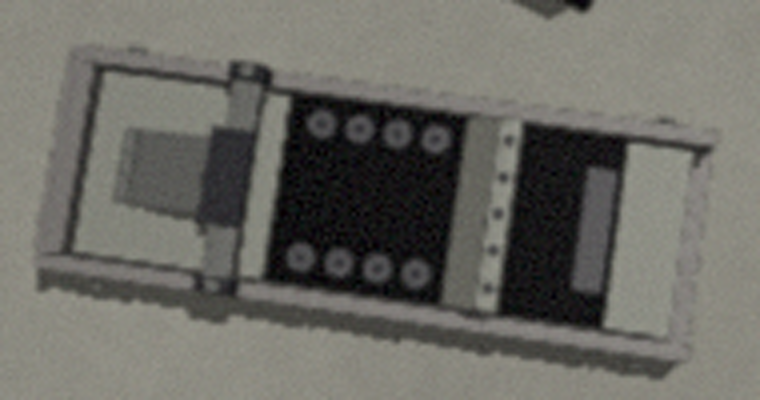

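View pics/scenec.png

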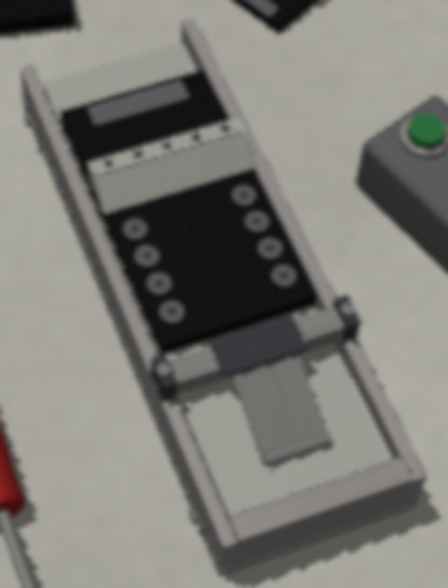

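```bash
cat > h.py <<'E'
from workcell import bot
import numpy as np,cv2
def ray(cam,uv,z):
    m=bot.camera_model(cam);K=m["camera_matrix"];R=m["R"];t=m["t"]
    c=-R.T@t; d=R.T@np.linalg.inv(K)@np.array([uv[0],uv[1],1.0]); return c+d*(z-c[2])/d[2]
E
python3 - <<'E'
from h import *
T=lambda u,v:((u+.5)/4-.5+195,(v+.5)/4-.5+210)
S=lambda u,v:((u+.5)/2.8-.5+280,(v+.5)/2.8-.5+180)
m=bot.camera_model("top");print("camc",-m["R"].T@m["t"])
pts={"TL":(72,47,.037),"BL":(37,256,.037),"TR":(716,132,.036),"BR":(688,352,.036),
"stopT":(98,68,.038),"stopB":(68,252,.038),"modFT":(291,95,.04),"modFB":(266,279,.04),"modBT":(627,140,.04),"modBB":(606,326,.04),"covT":(523,122,.054),"covB":(498,310,.054),"barT":(258,75,.048),"barB":(222,285,.048)}
P={k:ray("top",T(u,v),z) for k,(u,v,z) in pts.items()}
for k,v in P.items(): print(k,v.round(4))
n=np.linalg.norm
print("W",n(P["TL"]-P["BL"]),n(P["TR"]-P["BR"]),"L",n(P["TL"]-P["TR"]),n(P["BL"]-P["BR"]),"mod",n(P["modFT"]-P["modBT"]),n(P["modFB"]-P["modBB"]),n(P["modFT"]-P["modFB"]),n(P["modBT"]-P["modBB"]))
sp={"modBL":(62,113,.04),"modBR":(203,72,.04),"modFR":(315,302,.04),"modFL":(163,348,.04),"covL":(88,163,.054),"covR":(240,122,.054),"stopL":(230,545,.037),"stopR":(425,478,.037),"openL":(28,68,.036),"openR":(188,24,.036)}
print("scene")
Q={k:ray("scene",S(u,v),z) for k,(u,v,z) in sp.items()}
for k,v in Q.items(): print(k,v.round(4))
for d in ("top","scene"):
    pass
E
```

```text
camc [ 0.46458154 -0.02516339  0.75159973]
TL [0.5985 0.193  0.037 ]
BL [0.5107 0.2068 0.037 ]
TR [ 0.5543 -0.076   0.036 ]
BR [ 0.4649 -0.0612  0.036 ]
stopT [0.589  0.1815 0.038 ]
stopB [0.512  0.1934 0.038 ]
modFT [0.5746 0.0994 0.04  ]
modFB [0.4986 0.1103 0.04  ]
modBT [ 0.5516 -0.0393  0.04  ]
modBB [ 0.4761 -0.0283  0.04  ]
covT [0.5585 0.0026 0.054 ]
covB [0.4833 0.0145 0.054 ]
barT [0.5822 0.1117 0.048 ]
barB [0.4963 0.1268 0.048 ]
W 0.08883381447645039 0.09062973925055529 L 0.2725497781763657 0.27187431696399594 mod 0.14060582751084627 0.1404345572906824 0.07678293847065658 0.07629875963161263
scene
modBL [ 0.5527 -0.0353  0.04  ]
modBR [ 0.4782 -0.0226  0.04  ]
modFR [0.5033 0.1173 0.04  ]
modFL [0.5764 0.1033 0.04  ]
covL [0.5608 0.0061 0.054 ]
covR [0.4848 0.0215 0.054 ]
stopL [0.5989 0.1969 0.037 ]
stopR [0.5094 0.2125 0.037 ]
openL [ 0.5528 -0.0716  0.036 ]
openR [ 0.4667 -0.0559  0.036 ]
```

```bash
cat >> h.py <<'E'
d=np.array([0.165,0.986,0]);d/=np.linalg.norm(d)
O=np.array([0.5358,0.0912,0])
dn=np.array([0,0,-1.])
Rt=np.column_stack([np.cross(d,dn),d,dn])
def W(x,z): return O+d*x+np.array([0,0,z])
def D(p): q=np.array(p)-O; return np.array([q@d, q@np.array([-d[1],d[0],0]),q[2]])
E
python3 - <<'E'
from h import *
for s in (1,-1):
    R=Rt.copy();R[:,:2]*=s
    print(s,[ (None if (q:=bot.solve_ik(W(x,z),R)) is None else q.round(2)) for x,z in((-.103,.12),(-.103,.03),(0,.03))])
print("mod x",D([.5252,.0355,0]),D([.5277,.0407,0]))
E
```

```text
1 [None, None, None]
-1 [array([-0.07,  0.07,  2.05, -0.  ,  1.03,  0.1 ]), array([-0.07,  0.19,  2.11, -0.  ,  0.84,  0.1 ]), array([ 0.12,  0.23,  2.06, -0.  ,  0.85,  0.29])]
mod x [-0.05668561  0.00126147  0.        ] [-0.05114431 -0.000346    0.        ]
```

```bash
sed -i 's/^Rt=.*/Rt=np.column_stack([np.cross(-d,dn),-d,dn])/' h.py
python3 - <<'E'
from h import *
bot.gripper_close(40)
bot.movep(W(-.103,.14),Rt)
R=bot.read_tcp_rot();p=bot.read_eef_pos();print(D(p),bot.read_ft_force(),bot.read_finger_gap())
im,dp=bot.grab_frame("wrist");cv2.imwrite("pics/w1.png",im[:,:,::-1]);np.savez("w1.npz",d=dp,R=R,p=p)
im,_=bot.grab_frame("scene");cv2.imwrite("pics/s1.png",im[:,:,::-1]);print(bot.read_time())
E
```

```text
[-0.10368142 -0.00051167  0.1402451 ] [ 0.38072265 -0.0418122  -0.20638344] 0.00018443866530867096
3.2417
```

View pics/w1.png

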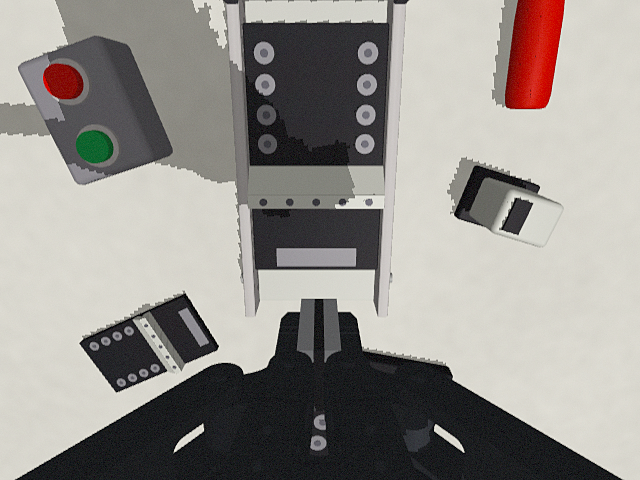

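The wrist picture shows the fingertips at about (319,300), in line with the channel. The cover's back top edge is at row 208 (cols 250–388), the ledge's rear edge at row 269 (254–380), and the wall inner faces at about cols 250/386. I'll convert these to dock coordinates.

Run:
```python
from h import *
f=np.load("w1.npz");m=bot.camera_model("wrist");K=m["camera_matrix"];H=m["hand_eye"]
def wr(u,v,z):
    c=f["R"]@H[:3,3]+f["p"];r=f["R"]@H[:3,:3]@np.linalg.inv(K)@np.array([u,v,1.]);return c+r*(z-c[2])/r[2]
for n,u,v,z in(("covL",250,208,.054),("covR",388,208,.054),("rearL",255,269,.04),("rearR",380,269,.04),("frontL",245,22,.04),("frontR",388,22,.04),("openL",252,316,.036),("openR",381,316,.036)):print(n,D(wr(u,v,z)).round(4))
```

```text
covL [-0.0809  0.0404  0.054 ]
covR [-0.081  -0.0385  0.054 ]
rearL [-0.1245  0.0418  0.04  ]
rearR [-0.1246 -0.0378  0.04  ]
frontL [0.0169 0.04   0.04  ]
frontR [ 0.0168 -0.0356  0.04  ]
openL [-0.1604  0.0462  0.036 ]
openR [-0.1606 -0.0407  0.036 ]
```

The measurements agree: module at dock x = -54 mm, cover back face at -81 mm, and the sizes match. Next I press.

Run:
```python
from h import *
O2=np.array([-d[1],d[0],0])*0.0015
bot.move_linear(W(-.103,.055)+O2,feed=.12)
f0=bot.read_ft_force();print(f0)
print(bot.move_linear(W(-.103,.034)+O2,feed=.03,contact_N=3),D(bot.read_eef_pos()),bot.read_ft_force()-f0)
bot.move_linear(W(-.103,.0315)+O2,feed=.03)
bot.pause(.3);print(D(bot.read_eef_pos()),bot.read_ft_force()-f0)
im,_=bot.grab_frame("wrist");cv2.imwrite("pics/w2.png",im[:,:,::-1]);print(bot.read_time())
```

```text
[0.32045293 0.85274483 0.29341701]
True [-0.10298528  0.00129729  0.03890506] [-1.13641543  0.16121052  5.56151443]
[-0.10299126  0.00126378  0.03269564] [-3.21462414 -0.95426595 10.43166273]
5.3917
```

View pics/w2.png

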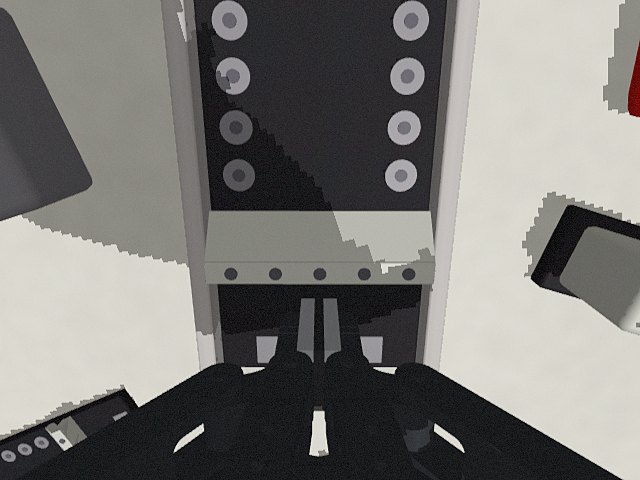

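The fingers are on the ledge in front of the cover's back face (row 285), between the walls. The module is down about 7 mm at 10 N. Now I push.

Run:
```python
from h import *
O2=np.array([-d[1],d[0],0])*0.0015
z=.0305
for x in (-.095,-.085,-.075,-.065,-.055,-.045,-.035,-.025):
    c=bot.move_linear(W(x,z)+O2,feed=.03,contact_N=25)
    F=bot.read_ft_force();print(x,c,D(bot.read_eef_pos()).round(4),(F@d).round(1),F.round(1))
    if c: break
im,_=bot.grab_frame("wrist");cv2.imwrite("pics/w3.png",im[:,:,::-1]);print(bot.read_time())
```

```text
-0.095 False [-0.0955 -0.0004  0.0324] -2.8 [-1.  -2.7 12.3]
-0.085 False [-0.0856 -0.0007  0.0325] -3.2 [-0.9 -3.1 11. ]
-0.075 False [-0.0755 -0.0007  0.0325] -3.6 [-1.5 -3.4 10.3]
-0.065 False [-0.0655 -0.0007  0.0325] -3.6 [-0.2 -3.6 10.7]
-0.055 False [-0.0554 -0.0007  0.0325] -4.3 [-1.1 -4.1 11.2]
-0.045 False [-0.0454 -0.0007  0.0325] -3.3 [-0.6 -3.2 11.6]
-0.035 False [-0.0359 -0.0004  0.0321] -6.2 [-1.  -6.1  9.6]
-0.025 False [-0.0259 -0.0001  0.0319] -5.7 [-1.  -5.6  8.9]
9.2417
```

View pics/w3.png

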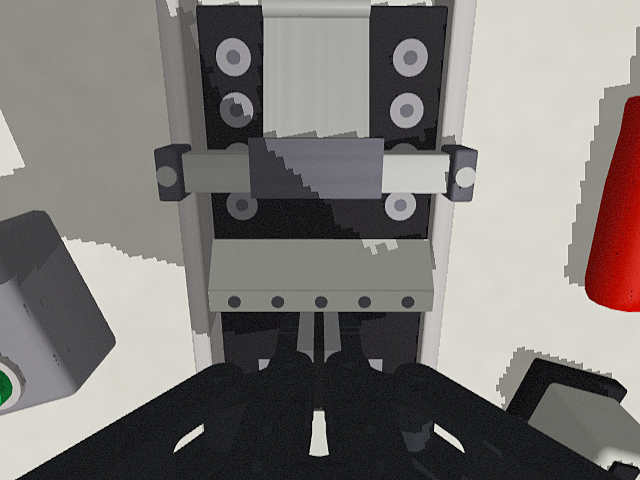

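The module's front is under the bar (rows 145–200) and the leaf (its tip is at row 10). About 19 mm remain.

Run:
```python
from h import *
O2=np.array([-d[1],d[0],0])*0.0015
z=.0305
for x in np.arange(-.021,.006,.003):
    c=bot.move_linear(W(x,z)+O2,feed=.03,contact_N=15)
    F=bot.read_ft_force();print(x.round(3),c,D(bot.read_eef_pos()).round(4),(F@d).round(1),F.round(1))
    if c or F@d<-22: break
im,_=bot.grab_frame("wrist");cv2.imwrite("pics/w4.png",im[:,:,::-1]);print(bot.read_time())
```

```text
-0.021 False [-0.0219 -0.      0.0318] -5.4 [-1.  -5.3  8.1]
-0.018 False [-0.019   0.0001  0.0318] -4.8 [-0.9 -4.7  9.1]
-0.015 False [-0.016   0.0001  0.0318] -5.1 [-1.9 -4.9  7.8]
-0.012 False [-0.013   0.0002  0.0317] -4.9 [-1.3 -4.7  8.6]
-0.009 False [-0.01    0.0002  0.0317] -5.6 [-1.4 -5.5  8.5]
-0.006 False [-0.0073  0.0002  0.0317] -5.8 [-0.6 -5.8  9.6]
-0.003 False [-0.0072  0.0003  0.0317] -17.5 [ -2.2 -17.4  11.3]
-0.0 False [-0.0071  0.0003  0.0317] -29.6 [ -3.5 -29.4  13.8]
11.325
```

View pics/w4.png

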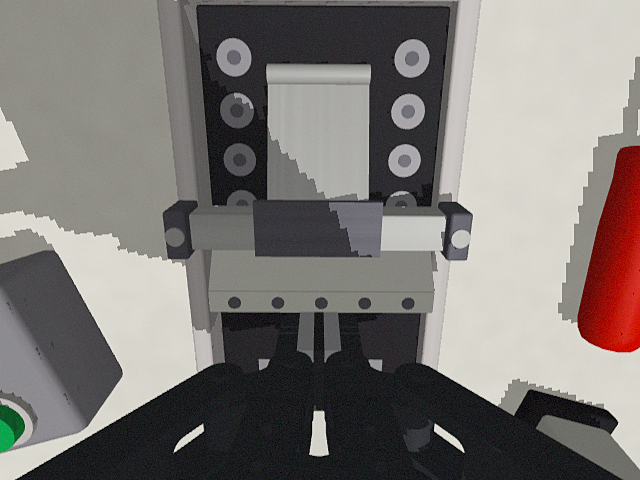

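The module stopped against the end stop at the predicted TCP x of -7 mm, and force rose to 30 N without further motion. Now I ease the push off, lift and look.

Run:
```python
from h import *
O2=np.array([-d[1],d[0],0])*0.0015
bot.move_linear(W(-.0065,.0305)+O2,feed=.03);print(bot.read_ft_force().round(1))
bot.move_linear(W(-.0068,.037)+O2,feed=.03);print(bot.read_ft_force().round(1))
bot.move_linear(W(-.011,.045)+O2,feed=.05);print(bot.read_ft_force().round(1))
bot.move_linear(W(-.03,.15)+O2,feed=.15)
R=bot.read_tcp_rot();p=bot.read_eef_pos();im,dp=bot.grab_frame("wrist");cv2.imwrite("pics/w5.png",im[:,:,::-1]);np.savez("w5.npz",R=R,p=p,d=dp)
print(bot.read_time(),bot.read_ft_force().round(1))
```

```text
[-1.1 -4.5  9.6]
[ 1.4 -5.   3.4]
[-0.2  0.4  0.8]
13.3 [ 0.5 -0.8 -0.4]
```

View pics/w5.png

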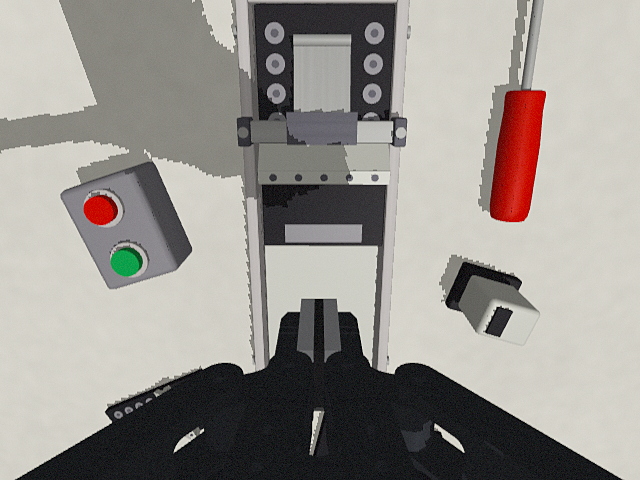

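Cover back edge is at row 185, rear edge at row 245, and the fingers are clear. I'll check position and tilt with depth, draw away and look from above.

Run:
```python
from h import *
f=np.load("w5.npz");m=bot.camera_model("wrist");K=m["camera_matrix"];H=m["hand_eye"]
def wr(u,v,z):
    c=f["R"]@H[:3,3]+f["p"];r=f["R"]@H[:3,:3]@np.linalg.inv(K)@np.array([u,v,1.]);return c+r*(z-c[2])/r[2]
def dep(u,v):
    z=np.median(f["d"][v-2:v+3,u-2:u+3]);return f["R"]@(H[:3,:3]@(np.linalg.inv(K)@np.array([u,v,1.])*z)+H[:3,3])+f["p"]
print("cover",D(wr(322,185,.0495)),"rear",D(wr(322,244,.0355)),"stop/front",D(wr(322,3,.0355)))
for n,u,v in(("ledge",345,210),("ledge rear",322,234),("ledgeR",370,210),("front",322,18),("frontL",264,45),("frontR",386,50),("bed",322,270)):print(n,D(dep(u,v)).round(4))
bot.movep([0.301,-0.45,0.23],Rt)
bot.pause(.3)
p,dd=bot.grab_frame("top");cv2.imwrite("pics/t5.png",cv2.resize(p[160:370,195:405,::-1],None,fx=2.8,fy=2.8,interpolation=cv2.INTER_CUBIC))
p,dd=bot.grab_frame("scene");cv2.imwrite("pics/s5.png",p[:,:,::-1]);print(bot.read_time())
```

```text
cover [0.00331065 0.00230615 0.0495    ] rear [-0.03875669  0.00212908  0.0355    ] stop/front [0.10190624 0.00247198 0.0355    ]
ledge [-0.0156 -0.0125  0.0358]
ledge rear [-0.0318  0.0021  0.0357]
ledgeR [-0.0156 -0.0285  0.0355]
front [0.0944 0.0025 0.0359]
frontL [0.0808 0.0353 0.0356]
frontR [ 0.0781 -0.0339  0.0362]
bed [-0.0615  0.002   0.0256]
15.7333
```

View pics/t5.png

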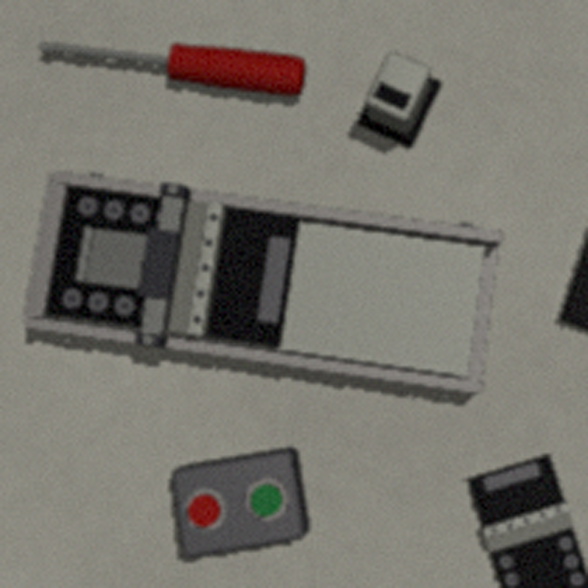

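View pics/s5.png

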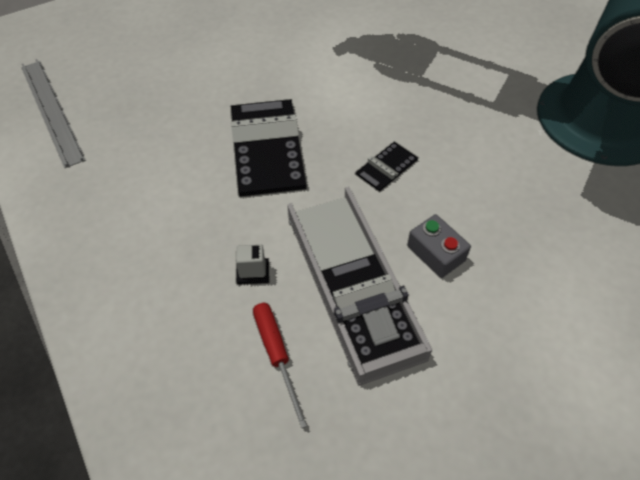

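The module is home, its black front edge meeting the stop (top crop, x≈48–62). It is level, with its top at 35.5–36 mm, and the leaf rests on it. The bystanders have not moved.

```bash
python3 -c "
from workcell import bot
bot.finish_job()"
```

```text
the job is handed in; nothing more can be done
```

I loaded the module into the dock and handed the job in at about 16 s of the 40 s allowed.

**How it went:** With the fingers closed, I pressed the ledge down about 7 mm at dock x ≈ -54 mm, still short of the bar. I then pushed against the back of the white cover, under the bar and leaf spring, until the front met the end stop. The push force rose to about 30 N there with no further motion. I eased off, lifted and drew clear.

**Last checks:**
- **Home position:** the module's origin measured dock x ≈ 30–32 mm, with its front edge at the stop.
- **Held down:** its top was at 35.5–36 mm all over, so it is level with its underside at about 26 mm.
- **Leaf spring:** it lies on the module. I judged this from the pictures only, as there is no reading of the leaf angle.
- **Clear of everything:** the force on the tool was near zero after the lift, and the station, relay and screwdriver look unmoved.

None of the checks failed. The only disagreement was 3–6 mm between the top and scene cameras early on. The wrist camera and the contact position at the stop settled it.

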